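# Release two rollers from the magazine into the empty tray

### The arm

A 7-joint arm with a two-finger parallel gripper is mounted at the origin on a cart in front of the work surface, level with it; the furniture and walls round the work are solid. World frame = base frame: x ahead of the robot, y to its left, z up, the work surface at z = 0. Lengths are in m, angles in degrees, forces in N, time in s.
With the tool pointing down it reaches from about 0.35 to 0.9 m from the base axis. Payload 8.1 kg.
Tool frame: the origin (TCP) lies between the finger pads; the fingertips stand ctrl.tip_reach ahead of it and the grasp point (between the pads) lies 5 mm behind it (ctrl.tip_reach is the distance from the TCP to the fingertips, in m); z points along the fingers, y is the line along which they close (so a half turn about z gives the same grasp; the last joint's range is limited). The gripper opens to 92 mm and grips with 3 to 60 N. Pads are 19 mm wide; open, the fingers measure 130 mm over their backs; the gripper's body (75 mm by 190 mm) begins 47 mm behind the grasp point.
Start: joints at [-82.368, 24.895, 1.432, 90.138, -0.665, 64.973, -4.303], TCP at [0.146, 0.608, 0.241] pointing down, gripper open.
Joint ranges: [-149.89, 149.89], [-25.12, 119.58], [-72.63, 75.52], [4.76, 147.25], [-75.54, 255.54], [6.69, 114.76], [-157.13, 157.13]. Speed limits (degrees/s): [127.2, 127.2, 172.46, 172.46, 180, 180, 180].

### API

Orientations are given as [roll, pitch, yaw] about the fixed x, y, z axes, in that order (R = Rz(yaw) Ry(pitch) Rx(roll)).
In Python, from cell import ctrl gives the robot as it stands.
- The arm moves only by the tool drive_tool, never from a script. Its argument "increments" is a list of rows, each a list of 6 numbers: the shift along the world's x, y, z in m, then the turn, a rotation vector about the world's x, y, z in rad. In form: [[dx, dy, dz, wx, wy, wz], ...]. A call has 1 to 12 rows; each row is the pose to reach, as a shift and turn from the pose commanded when the call began; what a row does not reach only later rows make up. A row lasts 1/12 s, in which the tool goes at most 41.7 mm and 7.16 degrees, less where a joint would pass 70% of its speed; a pose out of reach is approached as far as the arm can. A call with a gripper value outside its range is refused whole. "claw" is the finger opening in m, from 0 to 0.0918, set as the call begins (left out, the last holds). The fingers move at their own pace and stop on an object; "force" is the grip in N (left out, the last holds). Time passes only in rows, so rows that repeat a pose let the fingers close. It gives the time, the measured TCP pose, the force, the opening and the grip force at its end, in the units of the state.
- ctrl.observe(): the state, without advancing time (a new reading comes with each control period).
- ctrl.get_image(name): name is "scene" or "top" or "wrist"; returns the picture (480x640x3 uint8, red, green, blue); there is no depth.
- ctrl.get_calibration(name): a dict with "K" (3x3 intrinsics, pixels), "camera_from_world" (4x4, takes a point from world to camera coordinates). Camera axes: x right, y up, looking along -z (the intrinsics and any distortion apply to the point x, -y, -z); pixel columns grow to the right and rows downward; lengths in m; the calibration is good to about 2 mm. A picture is of the moment at which its call begins: read the wrist's pose just before it. get_calibration takes no time and is no camera call; for the wrist camera it gives the pose at the moment of the call.
- ctrl.job_done(): hands the job in; it is judged then, once.
Trained networks look in the newest picture that a camera, given by its name, has taken for a name from the list of things; names that differ only in an ending like _2 or _b are one class to them, and where a whole thing is asked for, a point or a joint stands for the part that bears it (a point fixed in the world has none). Each returns a list of dicts, best first, with "p" (0 to 1); they miss things now and then, are a little off and sometimes report something else, mostly with a low value. They report only what shows in the picture. A call takes as long as a camera call. They do not tell look-alikes from the thing itself.
- ctrl.cut_out(target, camera): "region" (480x640 bool, what is visible of it) and "uv" ([column, row] in pixels, amid what is visible of it).
- ctrl.spot_point(target, camera): "uv" ([column, row] in pixels: a listed point, or the origin of a listed thing).
The state is a dict: "time_s": time; "joint_pos": joint angles; "qvel": joint speeds; "joint_efforts": joint torques, N m; "eef_pos": TCP position; "ee_rot": TCP orientation; "ft_force": force on the tool from outside, world axes, zero at the start; "torque": the same for the moment, N m; "gripper_width": opening from 0.0 (shut) to 1.0 (fully open); "grasp_force": force on a finger pad.
Only numpy, scipy, OpenCV 4.12 (cv2) and the standard library are available. Lean on these libraries where they do the work, as an engineer would, in place of code of your own. Each camera call takes 0.05 s, during which the arm holds its last target. There are 200 camera calls.

### The job

First lift the spray can out of the way of the slide gate and stand it upright elsewhere on the bench, and swing the diverter flap fully over so that the outlet above the empty tray is the open one. Then pull the stiff slide gate out until its second scribed line just comes clear of the side of the magazine, so that exactly two rollers run into the empty tray and the third stays in the magazine. Leave the mug, the boxed relay and the stop block where they are, and do not knock the can over.

Things in the scene. Friction and masses are not known exactly. Their poses are not given: they have to be found in the camera images.
- magazine: Fixed roller magazine with a clear front, 160 (y) x 100 (x) x 232 mm high. Origin: centre of its underside; front faces its -x, y to its left (the gate is pulled to +y), z up. Three open cells on top (y = -40, 0, +40 mm) hold one roller each on the slide gate, whose top is at z = 186 mm. Housing sides at y = +-64 mm. Outlets left and right drop into the trays at y = +127 and -127 mm
- gate (a joint): slide gate, m: 0 shut, grows as it is pulled to the magazine's +y, at most 0.125; starts at 0 to 0.006. Sliding friction 9 N, stays where left. The roller at y = -40 mm drops at about 0.036, the middle one at 0.076, the last at 0.116. The first scribed dark line across the gate clears the housing side at 0.048, the second at 0.088
- gate_paddle (a point): middle of the gate's upright black paddle: 14 mm thick along the pull (magazine y), 46 mm wide (magazine x), standing on the gate sheet up to z = 242 mm. This point is at z = 217 mm and, gate shut, y = +112 mm from the magazine's origin; 41 mm are free between paddle and housing. Axes as the magazine's
- flap (a joint): diverter flap, rad: 0 upright, + leans to the magazine's +y (left), stops at -0.75 and +0.75. It shuts the outlet on the side it leans to: leaning left sends rollers to the right (-y) tray, and the other way round. Starts within 0.15 of upright; stiff (0.2 N m), stays where left
- flap_handle (a point): middle of the flap's crank handle: a fixed round black bar 18 mm thick, 44 mm long along the magazine's x, before the housing's front. It moves with the flap on an arc of radius 112 mm in the magazine's y-z plane about the hinge at y = 0, z = 94 mm; this point is at magazine x = -84 mm
- tray_empty: empty grey open tray 104 (x) x 84 (y) x 45 mm, walls and floor 4 mm, fixed, beside the magazine on its left or right; origin at the centre of its underside, axes as the magazine's
- tray_full: the same tray heaped with rollers (61 mm high), fixed, on the other side; origin at the centre of its underside
- roller_0: loose plain aluminium roller, 32 mm diameter, 70 mm long, 0.1 kg, origin at its centre, lying along x; starts in the cell at y = -40 mm of the magazine
- roller_1: the same roller, starts in the middle cell
- roller_2: the same roller, starts in the cell at y = +40 mm, nearest the gate's paddle; it stays there
- spray_can: upright spray can, 58 mm diameter (56 at the waist), 217 mm high, straight sided to 180 mm, 0.17 to 0.33 kg, loose; origin at the centre of its underside. It stands in the way of the gate's paddle, about 207 mm to the magazine's +y side
- travel_mug: bystander, loose: dark travel mug on the near left part of the bench (not the one at the back), 86 mm diameter, 170 mm high; origin at the centre of its underside
- relay_box_7: bystander, loose: grey box 108 x 136 x 48 mm (x, y, z); origin at the centre of its underside
- stop_block: bystander, loose: black stop block 40 x 85 x 27 mm (x, y, z) with a thumb screw up to 49 mm; origin at the centre of its underside
- toggle_fixture: bystander, fixed to the bench: toggle clamp on a plate 130 mm (x) x 80 mm (y), its handle upright, about 170 mm high at most; origin at the centre of its underside
Mind the look-alikes: they are no part of the job. What is shaped like the roller_0 but purple is not meant.

How it is judged (in metres and radians):
On the way:
1. gate still shut: the can stands upright and released, over 60 mm (x) beside the gate's line or over 245 mm (y) from the magazine's middle, and the flap is over (0.6 rad) to the full tray's side (value of joint gate below 0.02 m and (y of spray_can in the frame of magazine above 0.245 m or x of spray_can in the frame of magazine above 0.06 m or x of spray_can in the frame of magazine below -0.06 m or y of spray_can in the frame of magazine below -0.15 m) and angle between spray_can's own z axis and vertical below 0.1 rad and height (world z) of spray_can below 0.006 m and contact force between spray_can and the fingers below 0.1 N and ((y of tray_empty in the frame of magazine above 0 m and value of joint flap below -0.6 rad) or (y of tray_empty in the frame of magazine below 0 m and value of joint flap above 0.6 rad))), for 0.2 s.
At the end, for the whole second after the job is handed in: Gate 79 to 97 mm open (second line at 88 mm); flap beyond 0.6 rad towards the full tray's side; the rollers of the first two cells at rest inside the empty tray, the third still in its cell; the spray can upright (within 0.1 rad) and at rest on the bench (value of joint gate between 0.079 and 0.097 m and ((y of tray_empty in the frame of magazine above 0 m and value of joint flap below -0.6 rad) or (y of tray_empty in the frame of magazine below 0 m and value of joint flap above 0.6 rad)) and x of roller_0 in the frame of tray_empty between -0.05 and 0.05 m and y of roller_0 in the frame of tray_empty between -0.04 and 0.04 m and height (world z) of each of roller_0, roller_1 below 0.06 m and linear speed of each of roller_0, roller_1, spray_can below 0.03 m/s and x of roller_1 in the frame of tray_empty between -0.05 and 0.05 m and y of roller_1 in the frame of tray_empty between -0.04 and 0.04 m and height (world z) of roller_2 above 0.185 m and y of roller_2 in the frame of magazine between 0.02 and 0.06 m and x of roller_2 in the frame of magazine between -0.02 and 0.02 m and angle between spray_can's own z axis and vertical below 0.1 rad and height (world z) of spray_can between -0.006 and 0.006 m); the robot touches nothing.
It fails at once if the spray can is tipped over (angle between spray_can's own z axis and vertical above 0.5 rad).
It fails at once if the mug is moved (over 20 mm) or tipped (distance of travel_mug from where it was at the start of the episode above 0.02 m or angle between travel_mug's own z axis and vertical above 0.3 rad).
It fails at once if the boxed relay is moved (over 20 mm) (distance of relay_box_7 from where it was at the start of the episode above 0.02 m).
It fails at once if the stop block is moved (over 20 mm) (distance of stop_block from where it was at the start of the episode above 0.02 m).
It also fails if it takes over 58 s, if anything falls off the work surface, if the arm or the gripper's body presses on something with over 40 N, if the wrist force passes 120 N, or if a joint passes its speed limit or range.

## Working session

There is one attempt and no reset: what is moved stays moved. The work goes in short steps, Python scripts to look and compute and a tool call to move; the robot and the scene stay as the last step left them, time stands still between calls to the robot, and variables do not carry over. Pictures are saved under pics/ and viewed, at most 10 in all, crops included, and the job is handed in when it is done.

Besides the shell and the picture viewer there is one more tool, called after ">>>" as name(argument=value, ...), one argument or row to a line, values as JSON. drive_tool: Moves the arm, as the interface text tells. Its arguments: {"type":"object","properties":{"increments":{"type":"array"},"claw":{"type":"number"},"force":{"type":"number"}},"required":["increments"]}

```bash
mkdir -p pics; cat > h.py <<'E'
import numpy as np, cv2
from cell import ctrl
def ray(cam,uv):
    c=ctrl.get_calibration(cam);K=np.array(c["K"]);T=np.array(c["camera_from_world"])
    d=np.linalg.inv(K)@[uv[0],uv[1],1];d=np.array([d[0],-d[1],-d[2]])
    R=T[:3,:3];return -R.T@T[:3,3],R.T@d
def at_z(cam,uv,z):
    o,d=ray(cam,uv);return o+d*(z-o[2])/d[2]
def tri(rs):
    A=np.zeros((3,3));b=np.zeros(3)
    for o,d in rs:
        d=d/np.linalg.norm(d);P=np.eye(3)-np.outer(d,d);A+=P;b+=P@o
    x=np.linalg.solve(A,b)
    return x,[float(np.linalg.norm((np.eye(3)-np.outer(d,d)/(d@d))@(x-o))) for o,d in rs]
def proj(cam,p):
    c=ctrl.get_calibration(cam);q=np.array(c["camera_from_world"])@np.r_[p,1]
    v=np.array(c["K"])@[q[0],-q[1],-q[2]];return v[:2]/v[2]
def save(cam,name):
    im=ctrl.get_image(cam);cv2.imwrite(f"pics/{name}.png",im[:,:,::-1]);return im
E
python3 - <<'E'
from h import *
a=save("scene","s0");b=save("top","t0")
np.set_printoptions(precision=3,suppress=True)
for n in ["magazine","gate_paddle","flap_handle","tray_empty","tray_full","roller_0","spray_can","travel_mug","relay_box_7","stop_block","toggle_fixture"]:
    r={}
    for c in ["scene","top"]:
        o=ctrl.spot_point(n,c)[:3]; r[c]=o
        print(n,c,[(round(x["p"],2),np.round(x["uv"]).tolist()) for x in o], np.round(at_z(c,o[0]["uv"],0),3) if o else "")
    if r["scene"] and r["top"]: print("   tri",*tri([ray(c,r[c][0]["uv"]) for c in r]))
print(ctrl.tip_reach, ctrl.observe()["ee_rot"])
E
```

```text
magazine scene [(0.61, [389.0, 239.0])] [ 0.598 -0.205  0.   ]
magazine top [(0.75, [408.0, 230.0])] [ 0.588 -0.182  0.   ]
   tri [ 0.584 -0.188  0.022] [0.011080549863387645, 0.011080549863387811]
gate_paddle scene [(0.78, [351.0, 210.0])] [ 0.726 -0.099  0.   ]
gate_paddle top [(0.88, [374.0, 212.0]), (0.43, [412.0, 214.0])] [ 0.634 -0.099  0.   ]
   tri [ 0.58  -0.063  0.218] [0.0017588741573148158, 0.0017588741573148325]
flap_handle scene [(0.66, [407.0, 227.0])] [ 0.637 -0.271  0.   ]
flap_handle top [(0.81, [443.0, 251.0])] [ 0.532 -0.265  0.   ]
   tri [ 0.498 -0.2    0.227] [0.005281475794704221, 0.005281475794704264]
tray_empty scene [(0.65, [240.0, 256.0]), (0.59, [349.0, 249.0])] [0.597 0.279 0.   ]
tray_empty top [(0.82, [360.0, 232.0]), (0.42, [175.0, 269.0])] [ 0.583 -0.062  0.   ]
   tri [0.423 0.12  0.444] [0.14433485868759555, 0.14433485868759546]
tray_full scene [(0.71, [378.0, 210.0]), (0.66, [427.0, 237.0])] [ 0.713 -0.189  0.   ]
tray_full top [(0.63, [462.0, 226.0])] [ 0.596 -0.317  0.   ]
   tri [ 0.511 -0.151  0.34 ] [0.04273572767411591, 0.04273572767411598]
[... 529 characters left out ...]
ene [(0.32, [409.0, 204.0])] [ 0.725 -0.298  0.   ]
travel_mug top [(0.88, [225.0, 269.0])] [0.494 0.27  0.   ]
   tri [0.316 0.026 0.772] [0.13095575516162286, 0.13095575516162275]
relay_box_7 scene [(0.49, [209.0, 286.0])] [0.501 0.379 0.   ]
relay_box_7 top [(0.78, [175.0, 271.0])] [0.492 0.392 0.   ]
   tri [0.486 0.378 0.032] [0.003959522231883634, 0.003959522231883614]
stop_block scene [(0.52, [239.0, 257.0])] [0.592 0.282 0.   ]
stop_block top [(0.79, [223.0, 228.0])] [0.597 0.277 0.   ]
   tri [ 0.602  0.282 -0.018] [0.0015454892390157958, 0.0015454892390157782]
toggle_fixture scene [(0.71, [410.0, 233.0])] [ 0.612 -0.275  0.   ]
toggle_fixture top [] 
0.014 [179.997   0.001 166.482]
```

View pics/s0.png

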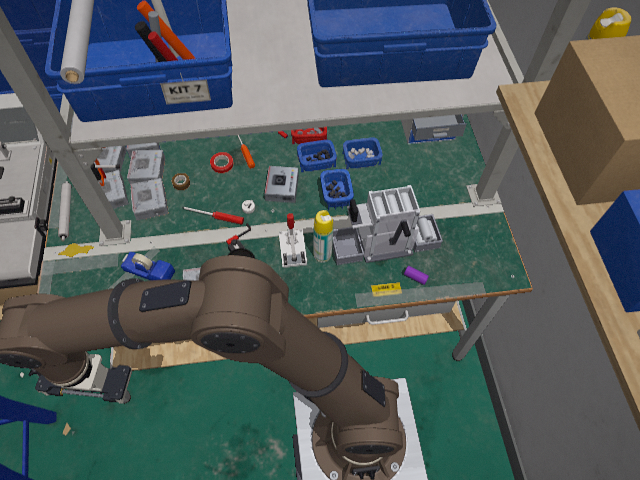

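View pics/t0.png

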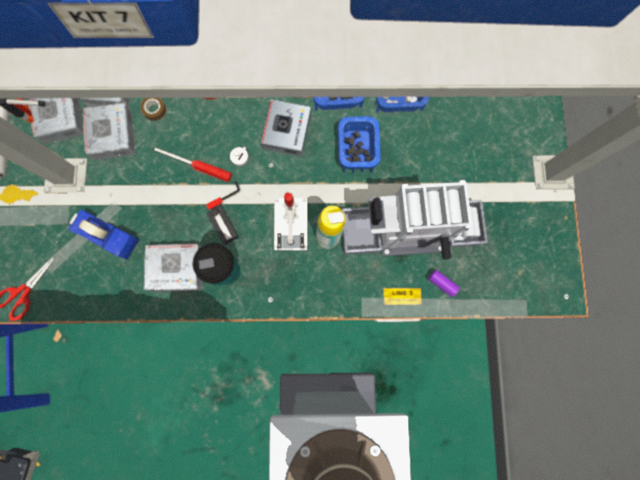

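The pictures show the magazine at top (435,212), with the paddle at (377,211) and the flap handle at (446,248). The can is at (330,225) and the empty tray on the +y side at (360,230). The full tray is at the right (478,222). The mug is at (212,263), the relay box at (172,266), the stop block at (222,222) and the toggle clamp at (290,222).

Look-alikes:
- **Rollers:** the purple roller at (444,283) is not meant. The aluminium ones in the cells at (412–455,207) are.
- **Tall uprights:** the red clamp handle at (289,199) and the mug at (212,263) could be confused with the yellow-capped can at (330,225). I choose the can.

Close crop next.

```bash
python3 - <<'E'
from h import *
t=cv2.imread("pics/t0.png")[170:270,310:500];s=cv2.imread("pics/s0.png")[180:270,300:450]
t=cv2.resize(t,None,fx=4,fy=4,interpolation=cv2.INTER_CUBIC);cv2.imwrite("pics/tc.png",t)
s=cv2.resize(s,None,fx=5,fy=5,interpolation=cv2.INTER_CUBIC);cv2.imwrite("pics/sc.png",s)
E
```

```text
(no output)
```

View pics/tc.png

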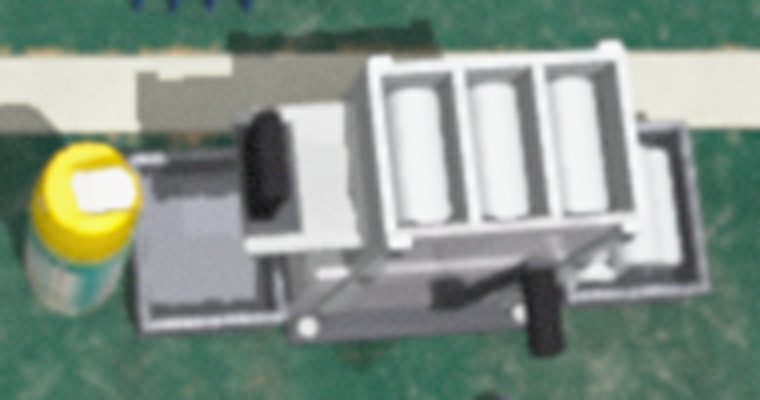

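View pics/sc.png

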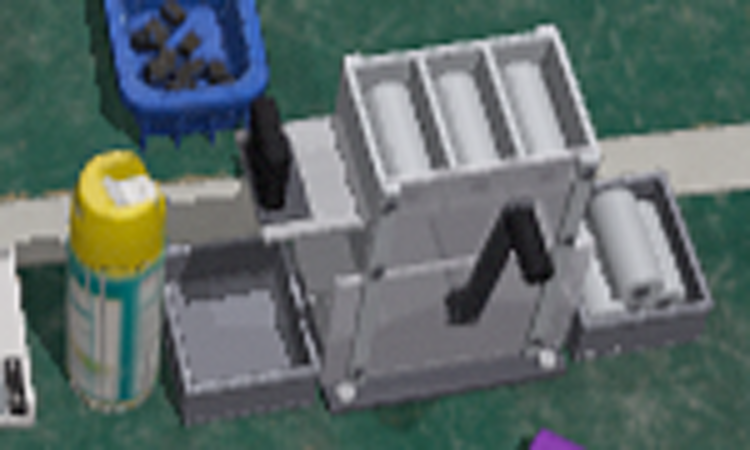

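The crops confirm a yellow-capped can left of the empty tray, a black paddle on the gate sheet, and a crank handle on the front. The full tray is on the right, so the flap has to go to -y. Next I fit the magazine pose.

```bash
python3 - <<'E'
from h import *
from scipy.optimize import least_squares
np.set_printoptions(precision=4,suppress=True)
T=lambda u,v:np.array([u/4+310-.4,v/4+170-.4]);S=lambda u,v:np.array([u/5+300-.4,v/5+180-.4])
Z=.232
obs=[("top",T(372,62),(1,1)),("top",T(622,48),(1,-1)),("top",T(395,242),(-1,1)),("top",T(635,228),(-1,-1)),
("scene",S(348,58),(1,1)),("scene",S(555,30),(1,-1)),("scene",S(392,192),(-1,1)),("scene",S(597,160),(-1,-1))]
W=lambda p,l:np.array([p[0]+np.cos(p[2])*l[0]-np.sin(p[2])*l[1],p[1]+np.sin(p[2])*l[0]+np.cos(p[2])*l[1],l[2]])
P={("scene"):np.array([351,210.]),"top":np.array([374,212.])}
def f(p):
    r=[]
    for c,uv,s in obs: r+=list(proj(c,W(p,(s[0]*p[3],s[1]*p[4],Z)))-uv)
    return np.array(r)
o=least_squares(f,[.58,-.18,.08,.05,.064]);p=o.x
print(p,np.degrees(p[2]),o.fun)
print("paddle pred",W(p,(0,.112,.217)),[ (c,proj(c,W(p,(0,.112,.217)))) for c in ("top","scene")])
for a in np.arange(-.2,.21,.1):
    w=W(p,(-.084,.112*np.sin(a),.094+.112*np.cos(a)));print(a,w,proj("top",w),proj("scene",w))
print("handle img",T(543,310),S(528,245), "bolts")
for c,uv in(("top",T(85,178)),("scene",S(120,165))):print("cap",at_z(c,uv,.215))
print(W(p,(0,.207,0)))
for q in [(.583,.018)]: print([proj(c,(q[0],q[1],z)) for c in ("top","scene") for z in (0,.217)])
for c in("top","scene"):
    m=ctrl.cut_out("spray_can",c)[0];print(m["p"],m["uv"],at_z(c,m["uv"],.12))
E
```

```text
[ 0.5879 -0.1864  0.0476  0.0461  0.0609] 2.729883685559598 [ 0.9519  0.2333 -0.9647  0.4301 -0.338   0.5658  1.3244  0.5566  0.1627
 -0.4034 -0.4738 -0.6104 -1.166  -0.9743 -0.2122 -0.7658]
paddle pred [ 0.5826 -0.0745  0.217 ] [('top', array([378.824 , 211.0766])), ('scene', array([355.1385, 209.2443]))]
-0.2 [ 0.5051 -0.2126  0.2038] [447.8449 249.5857] [407.5409 229.3351]
-0.1 [ 0.5046 -0.2015  0.2054] [442.6289 249.7722] [403.8387 229.5908]
0.0 [ 0.504  -0.1904  0.206 ] [437.1758 250.0497] [400.0299 230.0634]
0.10000000000000003 [ 0.5035 -0.1792  0.2054] [431.5598 250.4144] [396.1594 230.7481]
0.2 [ 0.503  -0.1681  0.2038] [425.8578 250.8614] [392.2731 231.6369]
handle img [445.35 247.1 ] [405.2 228.6] bolts
cap [0.5778 0.0217 0.215 ]
cap [0.5838 0.0164 0.215 ]
[0.5781 0.0204 0.    ]
[array([327.9874, 232.4645]), array([332.7112, 211.3115]), array([321.8317, 250.5468]), array([323.1017, 212.4834])]
0.8 [332.0, 224.7] [0.5766 0.0145 0.12  ]
0.58 [322.1, 237.4] [0.5594 0.0224 0.12  ]
```

Magazine is at about (0.588, -0.186) with yaw about 3°, can at about (0.580, 0.019). Now over the can, at a safe height.

>>> drive_tool(
  increments=[
    [0.02,-0.03,0.06,0,0,-0.11],
    [0.04,-0.06,0.06,0,0,-0.22],
    [0.065,-0.09,0.06,0,0,-0.33],
    [0.09,-0.12,0.06,0,0,-0.44],
    [0.11,-0.15,0.06,0,0,-0.55],
    [0.13,-0.18,0.06,0,0,-0.66],
    [0.155,-0.21,0.06,0,0,-0.77],
    [0.175,-0.24,0.06,0,0,-0.88],
    [0.2,-0.27,0.06,0,0,-0.99],
    [0.22,-0.3,0.06,0,0,-1.09],
    [0.24,-0.33,0.06,0,0,-1.19],
    [0.265,-0.36,0.06,0,0,-1.28],
  ],
  claw=0.0918,
)

```text
time_s: 2.3
eef_pos: [0.4112, 0.2462, 0.301]
ee_rot: [-180.0, -0.1, 92.9]
ft_force: [0.6, 1.6, -0.0]
gripper_width: 0.999
grasp_force: 0.0
```

>>> drive_tool(
  increments=[
    [0.025,-0.035,0,0,0,0],
    [0.05,-0.07,0,0,0,0],
    [0.075,-0.105,0,0,0,0],
    [0.1,-0.14,0,0,0,0],
    [0.125,-0.175,0,0,0,0],
    [0.15,-0.205,0,0,0,0],
    [0.167,-0.229,0,0,0,0],
    [0.167,-0.229,0,0,0,0],
    [0.167,-0.229,0,0,0,0],
  ],
)

```text
time_s: 3.05
eef_pos: [0.5787, 0.0162, 0.3005]
ee_rot: [-180.0, 0.1, 92.9]
ft_force: [-0.1, 1.1, 0.3]
gripper_width: 1.0
grasp_force: 0.0
```

```bash
python3 - <<'E'
from h import *
np.set_printoptions(precision=4,suppress=True)
s=ctrl.observe();print(s["time_s"],s["eef_pos"],s["ee_rot"],s["joint_pos"])
im=save("wrist","w1")
for n in ["spray_can","gate_paddle"]:
    for m in ctrl.spot_point(n,"wrist")[:2]: print(n,m["p"],m["uv"],at_z("wrist",m["uv"],.0 if n[0]=="s" else .217))
m=ctrl.cut_out("spray_can","wrist")
if m: print(m[0]["p"],m[0]["uv"],at_z("wrist",m[0]["uv"],.2))
E
```

```text
3.05 [0.5787 0.0162 0.3005] [-179.9992    0.0696   92.8974] [-32.3106  19.6293  35.0284  93.7205 -11.7382  70.3807   8.0102]
spray_can 0.67 [319.2, 184.1] [0.5723 0.0232 0.    ]
gate_paddle 0.77 [324.1, 386.7] [ 0.5828 -0.068   0.217 ]
0.63 [316.0, 222.0] [0.5724 0.0314 0.2   ]
```

View pics/w1.png

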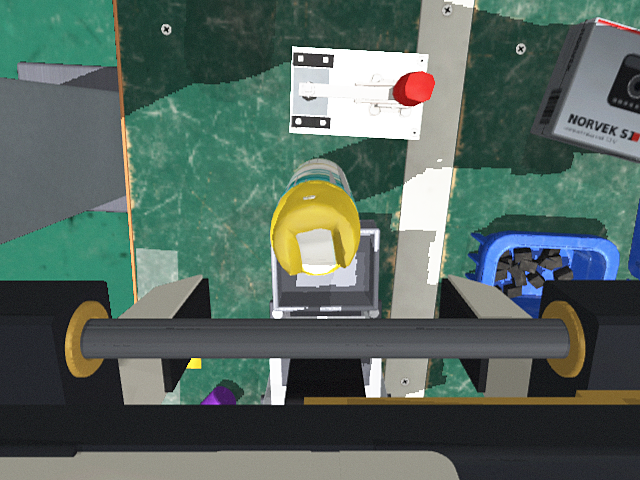

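The wrist view shows the cap at (316,227), the clamp's red handle at (413,88), and the empty tray and paddle below at (325,380). The can is at about (0.574, 0.024). Descend and grip.

>>> drive_tool(
  increments=[
    [-0.005,0.008,-0.02,0,0,0],
    [-0.005,0.008,-0.04,0,0,0],
    [-0.005,0.008,-0.06,0,0,0],
    [-0.005,0.008,-0.075,0,0,0],
    [-0.005,0.008,-0.09,0,0,0],
    [-0.005,0.008,-0.105,0,0,0],
    [-0.005,0.008,-0.117,0,0,0],
    [-0.005,0.008,-0.128,0,0,0],
    [-0.005,0.008,-0.128,0,0,0],
  ],
)

```text
time_s: 4.0
eef_pos: [0.5715, 0.0281, 0.1709]
ee_rot: [-179.8, -0.0, 93.3]
ft_force: [-1.4, -0.1, -1.0]
gripper_width: 1.002
grasp_force: 0.0
```

>>> drive_tool(
  increments=[
    [0,0,0,0,0,0],
    [0,0,0,0,0,0],
    [0,0,0,0,0,0],
    [0,0,0,0,0,0],
    [0,0,0,0,0,0],
    [0,0,0,0,0,0],
    [0,0,0,0,0,0],
    [0,0,0,0,0,0],
  ],
  claw=0.04,
  force=20,
)

```text
time_s: 4.67
eef_pos: [0.5731, 0.0267, 0.173]
ee_rot: [180.0, -0.0, 93.1]
ft_force: [-2.3, -0.9, 3.6]
gripper_width: 0.593
grasp_force: 19.8
```

```bash
python3 - <<'E'
from h import *
im=save("wrist","w2")
E
```

```text
(no output)
```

View pics/w2.png

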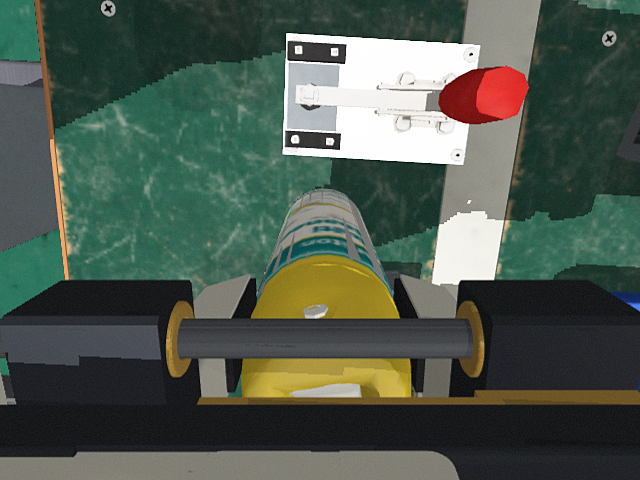

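The can is held between the pads, with the yellow cap centred at about (325,330). The base's far edge shows at (322,190). I'll work out the can's offset from the pads.

```bash
python3 - <<'E'
from h import *
np.set_printoptions(precision=4,suppress=True)
print(at_z("wrist",(322,190),0)-[0,.029,0])
print(at_z("wrist",(320,256),.18)-[0,.029,0])
print(ctrl.observe()["eef_pos"])
E
```

```text
[0.5707 0.0161 0.    ]
[0.5707 0.023  0.18  ]
[0.5731 0.0267 0.173 ]
```

The can sits 8 mm off the pad centre, still well held. Lift 40 mm, carry it toward the robot, and set it down at about (0.46, 0.03).

>>> drive_tool(
  increments=[
    [0,0,0.01,0,0,0],
    [0,0,0.025,0,0,0],
    [0,0.004,0.04,0,0,0],
    [-0.015,0.008,0.04,0,0,0],
    [-0.035,0.012,0.04,0,0,0],
    [-0.055,0.012,0.04,0,0,0],
    [-0.075,0.012,0.04,0,0,0],
    [-0.095,0.012,0.04,0,0,0],
    [-0.11,0.012,0.04,0,0,0],
    [-0.115,0.012,0.04,0,0,0],
    [-0.115,0.012,0.04,0,0,0],
  ],
  claw=0.04,
  force=25,
)

```text
time_s: 5.63
eef_pos: [0.4571, 0.0388, 0.2131]
ee_rot: [-180.0, -0.0, 93.2]
ft_force: [0.9, 0.4, -2.9]
gripper_width: 0.588
grasp_force: 24.5
```

>>> drive_tool(
  increments=[
    [0,0,-0.01,0,0,0],
    [0,0,-0.02,0,0,0],
    [0,0,-0.028,0,0,0],
    [0,0,-0.034,0,0,0],
    [0,0,-0.037,0,0,0],
    [0,0,-0.037,0,0,0],
    [0,0,-0.037,0,0,0],
  ],
)

```text
time_s: 6.22
eef_pos: [0.4581, 0.0385, 0.1755]
ee_rot: [-180.0, 0.0, 93.1]
ft_force: [-0.1, -0.1, -3.2]
gripper_width: 0.584
grasp_force: 24.5
```

>>> drive_tool(
  increments=[
    [0,0,-0.001,0,0,0],
    [0,0,-0.002,0,0,0],
    [0,0,-0.003,0,0,0],
    [0,0,-0.003,0,0,0],
  ],
)

```text
time_s: 6.55
eef_pos: [0.4583, 0.0388, 0.173]
ee_rot: [180.0, -0.0, 93.2]
ft_force: [-0.2, -0.8, -2.8]
gripper_width: 0.591
grasp_force: 24.5
```

>>> drive_tool(
  increments=[
    [0,0,-0.001,0,0,0],
    [0,0,-0.0015,0,0,0],
    [0,0,-0.0015,0,0,0],
  ],
)

```text
time_s: 6.8
eef_pos: [0.4589, 0.0389, 0.1728]
ee_rot: [179.9, -0.1, 93.1]
ft_force: [-5.5, 0.3, 19.4]
gripper_width: 0.593
grasp_force: 25.6
```

Contact with the bench. Ease off, release and rise.

>>> drive_tool(
  increments=[
    [0,0,0.001,0,0,0],
    [0,0,0.001,0,0,0],
    [0,0,0.001,0,0,0],
  ],
)

```text
time_s: 7.05
eef_pos: [0.4585, 0.0389, 0.1729]
ee_rot: [179.9, -0.0, 93.1]
ft_force: [-2.9, 1.0, 8.4]
gripper_width: 0.593
grasp_force: 25.0
```

>>> drive_tool(
  increments=[
    [0,0,0,0,0,0],
    [0,0,0,0,0,0],
    [0,0,0,0,0,0],
    [0,0,0,0,0,0],
    [0,0,0,0,0,0],
    [0,0,0,0,0,0],
    [0,0,0,0,0,0],
  ],
  claw=0.0918,
)

```text
time_s: 7.63
eef_pos: [0.458, 0.0387, 0.1722]
ee_rot: [-180.0, 0.0, 93.1]
ft_force: [0.3, -1.1, 0.0]
gripper_width: 0.994
grasp_force: 0.0
```

>>> drive_tool(
  increments=[
    [0,0,0.015,0,0,0],
    [0,0,0.035,0,0,0],
    [0,0,0.06,0,0,0],
    [0,0,0.085,0,0,0],
    [0,0,0.11,0,0,0],
    [0,0,0.125,0,0,0],
    [0,0,0.125,0,0,0],
  ],
)

```text
time_s: 8.22
eef_pos: [0.4596, 0.0388, 0.3002]
ee_rot: [179.7, -0.1, 93.1]
ft_force: [0.7, 0.2, 0.1]
gripper_width: 0.997
grasp_force: 0.0
```

```bash
python3 - <<'E'
from h import *
np.set_printoptions(precision=4,suppress=True)
save("top","t3");save("wrist","w3")
for c in("top","wrist"):
    for m in ctrl.spot_point("spray_can",c)[:2]: print(c,m["p"],m["uv"],at_z(c,m["uv"],0))
    for m in ctrl.spot_point("gate_paddle",c)[:1]: print(c,m["p"],m["uv"],at_z(c,m["uv"],.217))
    for m in ctrl.spot_point("flap_handle",c)[:1]: print(c,m["p"],m["uv"],at_z(c,m["uv"],.205))
a=cv2.imread("pics/t3.png")[130:330,270:500];b=cv2.imread("pics/w3.png")
cv2.imwrite("pics/m3.png",np.hstack([cv2.resize(a,(414,360)),cv2.resize(b,(386,360))]))
E
```

```text
top 0.58 [446.3, 250.4] [ 0.5033 -0.209   0.205 ]
wrist 0.6 [323.0, 194.1] [0.4562 0.0324 0.    ]
```

View pics/m3.png

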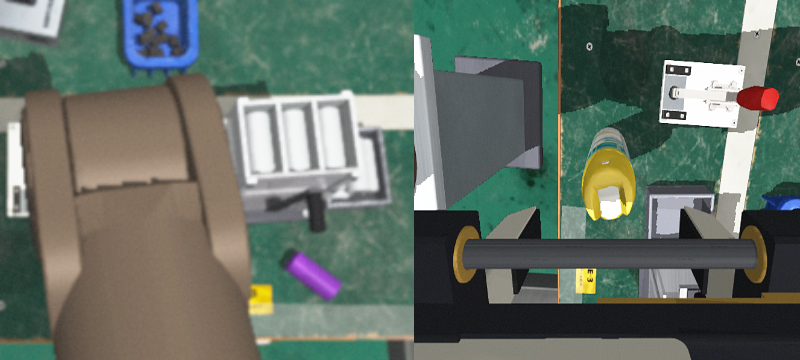

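The can stands upright and free at about (0.456, 0.032) (cap at (610,175) in the right half). The handle is at (0.504, -0.207), lying slightly to -y. Close the fingers, turn -90°, and go to the +y side of the handle.

>>> drive_tool(
  increments=[
    [0.003,-0.02,0,0,0,-0.12],
    [0.006,-0.04,0,0,0,-0.24],
    [0.009,-0.06,0,0,0,-0.36],
    [0.012,-0.08,0,0,0,-0.48],
    [0.015,-0.1,0,0,0,-0.6],
    [0.018,-0.12,0,0,0,-0.72],
    [0.021,-0.14,0,0,0,-0.84],
    [0.024,-0.16,0,0,0,-0.96],
    [0.027,-0.18,0,0,0,-1.08],
    [0.03,-0.2,0,0,0,-1.2],
    [0.032,-0.2,0,0,0,-1.32],
    [0.032,-0.2,0,0,0,-1.44],
  ],
  claw=0.0,
  force=15,
)

```text
time_s: 9.62
eef_pos: [0.4899, -0.1628, 0.2969]
ee_rot: [179.9, 0.0, 10.1]
ft_force: [-0.3, 0.5, -0.6]
gripper_width: 0.179
grasp_force: 0.0
```

>>> drive_tool(
  increments=[
    [0,0,-0.01,0,0,-0.12],
    [0,0,-0.03,0,0,-0.13],
    [0,0,-0.05,0,0,-0.13],
    [0,0,-0.07,0,0,-0.13],
    [0,0,-0.09,0,0,-0.13],
    [0,0,-0.105,0,0,-0.13],
    [0,0,-0.118,0,0,-0.13],
    [0,0,-0.118,0,0,-0.13],
  ],
)

```text
time_s: 10.28
eef_pos: [0.4885, -0.1606, 0.1767]
ee_rot: [-180.0, 0.3, 3.2]
ft_force: [-0.4, -0.5, 0.1]
gripper_width: 0.004
grasp_force: 0.0
```

>>> drive_tool(
  increments=[
    [0,-0.008,0.003,0,0,0],
    [0,-0.016,0.003,0,0,0],
    [0,-0.024,0.003,0,0,0],
    [0.001,-0.032,0.003,0,0,0],
    [0.001,-0.04,0.003,0,0,0],
    [0.002,-0.048,0.003,0,0,0],
    [0.002,-0.056,0.003,0,0,0],
    [0.003,-0.064,0.003,0,0,0],
    [0.003,-0.072,0.003,0,0,0],
    [0.003,-0.076,0.003,0,0,0],
    [0.003,-0.08,0.003,0,0,0],
  ],
)

```text
time_s: 11.2
eef_pos: [0.4929, -0.2419, 0.1822]
ee_rot: [180.0, 0.0, 3.2]
ft_force: [-0.1, 2.8, 0.4]
gripper_width: 0.003
grasp_force: 1.0
```

>>> drive_tool(
  increments=[
    [0,-0.002,0,0,0,0],
    [0,-0.004,0,0,0,0],
    [0,-0.006,0,0,0,0],
    [0,-0.006,0,0,0,0],
  ],
)

```text
time_s: 11.53
eef_pos: [0.4931, -0.2455, 0.1821]
ee_rot: [-179.8, 0.0, 3.3]
ft_force: [-0.9, 7.9, 3.6]
gripper_width: -0.0
grasp_force: 4.5
```

>>> drive_tool(
  increments=[
    [0,-0.002,0,0,0,0],
    [0,-0.004,0,0,0,0],
    [0,-0.004,0,0,0,0],
  ],
)

```text
time_s: 11.78
eef_pos: [0.4932, -0.2461, 0.1819]
ee_rot: [-179.5, 0.1, 3.4]
ft_force: [-2.9, 20.6, 11.4]
gripper_width: 0.008
grasp_force: 11.3
```

>>> drive_tool(
  increments=[
    [0,0.015,0,0,0,0],
    [0,0.03,0.005,0,0,0],
    [0,0.045,0.03,0,0,0],
    [0,0.06,0.06,0,0,0],
    [0,0.075,0.09,0,0,0],
    [0,0.09,0.12,0,0,0],
    [0.01,0.11,0.13,0,0,0],
    [0.03,0.13,0.13,0,0,0],
    [0.045,0.15,0.13,0,0,0],
    [0.06,0.165,0.13,0,0,0],
    [0.07,0.175,0.13,0,0,0],
    [0.07,0.175,0.13,0,0,0],
  ],
  claw=0.048,
)

```text
time_s: 12.78
eef_pos: [0.565, -0.0736, 0.3119]
ee_rot: [180.0, -0.0, 3.4]
ft_force: [-0.4, 1.4, 0.1]
gripper_width: 0.524
grasp_force: 0.0
```

```bash
python3 - <<'E'
from h import *
np.set_printoptions(precision=4,suppress=True)
s=ctrl.observe();print(s["eef_pos"],s["ee_rot"],s["joint_pos"])
save("top","t4");save("scene","s4");save("wrist","w4")
for c in("top","scene","wrist"):
    for m in ctrl.spot_point("gate_paddle",c)[:1]: print("pad",c,m["p"],m["uv"],at_z(c,m["uv"],.217))
    for m in ctrl.spot_point("flap_handle",c)[:1]: print("flap",c,m["p"],m["uv"],at_z(c,m["uv"],.178))
a=cv2.imread("pics/t4.png")[150:310,300:500];b=cv2.imread("pics/w4.png")
cv2.imwrite("pics/m4.png",np.hstack([cv2.resize(a,(400,320)),cv2.resize(b,(400,320))]))
E
```

```text
[ 0.565  -0.0736  0.3119] [179.9577  -0.0224   3.4357] [-36.5117  22.1431  54.9689  94.806  -18.804   72.9118 -64.4935]
pad top 0.63 [470.2, 253.4] [ 0.4949 -0.2522  0.217 ]
flap top 0.52 [470.8, 248.1] [ 0.5117 -0.2688  0.178 ]
pad scene 0.79 [350.6, 210.4] [ 0.5803 -0.0609  0.217 ]
flap scene 0.76 [423.2, 231.6] [ 0.5073 -0.2632  0.178 ]
pad wrist 0.64 [310.6, 208.2] [ 0.5831 -0.0676  0.217 ]
```

View pics/m4.png

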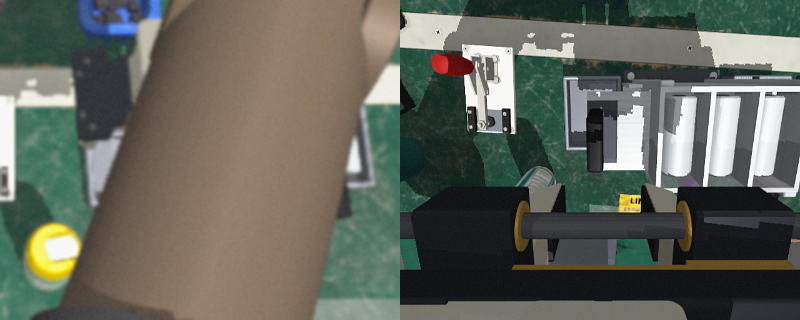

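The flap is over against its stop (20 N, handle now at y = -0.266). The wrist half of the picture shows the paddle at (595,140), about (0.583, -0.068), with three rollers in their cells. Descend round the paddle.

>>> drive_tool(
  increments=[
    [0.009,0.003,0,0,0,0],
    [0.018,0.006,-0.005,0,0,0],
    [0.018,0.006,-0.02,0,0,0],
    [0.018,0.006,-0.035,0,0,0],
    [0.018,0.006,-0.05,0,0,0],
    [0.018,0.006,-0.062,0,0,0],
    [0.018,0.006,-0.074,0,0,0],
    [0.018,0.006,-0.085,0,0,0],
    [0.018,0.006,-0.092,0,0,0],
    [0.018,0.006,-0.092,0,0,0],
  ],
  claw=0.038,
)

```text
time_s: 14.07
eef_pos: [0.5805, -0.07, 0.2187]
ee_rot: [-180.0, 0.1, 3.2]
ft_force: [0.3, 0.4, -0.3]
gripper_width: 0.418
grasp_force: 0.0
```

>>> drive_tool(
  increments=[
    [0,0,0,0,0,0],
    [0,0,0,0,0,0],
    [0,0,0,0,0,0],
    [0,0,0,0,0,0],
    [0,0,0,0,0,0],
  ],
  claw=0.005,
  force=30,
)

```text
time_s: 14.48
eef_pos: [0.5814, -0.0699, 0.2209]
ee_rot: [-180.0, -0.1, 3.2]
ft_force: [-0.8, 1.6, 3.5]
gripper_width: 0.154
grasp_force: 30.0
```

Gripped at 14 mm. Whatever the start offset (0 to 6 mm), an 84 mm pull ends at 84 to 90 mm open. Pull it.

>>> drive_tool(
  increments=[
    [0,0.004,0,0,0,0],
    [-0.001,0.008,0,0,0,0],
    [-0.001,0.012,0,0,0,0],
    [-0.001,0.016,0,0,0,0],
    [-0.001,0.02,0,0,0,0],
    [-0.001,0.024,0,0,0,0],
    [-0.001,0.028,0,0,0,0],
    [-0.002,0.032,0,0,0,0],
    [-0.002,0.036,0,0,0,0],
    [-0.002,0.04,0,0,0,0],
    [-0.002,0.044,0,0,0,0],
    [-0.002,0.044,0,0,0,0],
  ],
)

```text
time_s: 15.48
eef_pos: [0.5789, -0.0283, 0.2208]
ee_rot: [179.8, -0.0, 3.1]
ft_force: [-2.2, -6.4, 2.5]
gripper_width: 0.147
grasp_force: 30.0
```

>>> drive_tool(
  increments=[
    [0,0.004,0,0,0,0],
    [-0.001,0.008,0,0,0,0],
    [-0.001,0.012,0,0,0,0],
    [-0.001,0.016,0,0,0,0],
    [-0.001,0.02,0,0,0,0],
    [-0.001,0.024,0,0,0,0],
    [-0.001,0.028,0,0,0,0],
    [-0.002,0.032,0,0,0,0],
    [-0.002,0.036,0,0,0,0],
    [-0.002,0.039,0,0,0,0],
    [-0.002,0.039,0,0,0,0],
    [-0.002,0.039,0,0,0,0],
  ],
)

```text
time_s: 16.48
eef_pos: [0.5767, 0.0105, 0.2208]
ee_rot: [179.9, 0.0, 3.1]
ft_force: [-3.6, -7.0, 4.6]
gripper_width: 0.151
grasp_force: 30.0
```

```bash
python3 - <<'E'
from h import *
save("scene","s5");a=cv2.imread("pics/s5.png")[180:270,300:450]
cv2.imwrite("pics/s5c.png",cv2.resize(a,None,fx=5,fy=5,interpolation=cv2.INTER_CUBIC))
E
```

```text
(no output)
```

View pics/s5c.png

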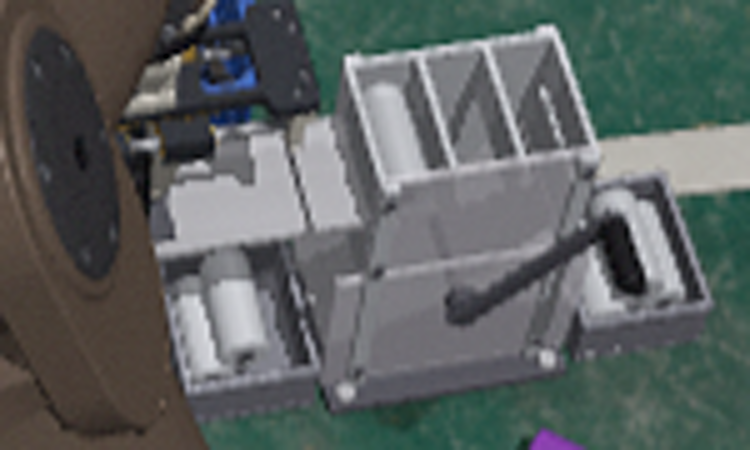

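Both rollers lie in the empty tray at (200–235,310), and the third is still in its cell at (395,125). The first line shows at (300,170) and the second is about at the housing. Measured travel is 80.5 mm, so pull about 5 mm more.

>>> drive_tool(
  increments=[
    [0,0.002,0,0,0,0],
    [0,0.004,0,0,0,0],
    [0,0.005,0,0,0,0],
    [0,0.005,0,0,0,0],
  ],
)

```text
time_s: 16.87
eef_pos: [0.5764, 0.0149, 0.2208]
ee_rot: [179.8, 0.0, 3.1]
ft_force: [-4.6, -8.4, 4.2]
gripper_width: 0.151
grasp_force: 30.0
```

>>> drive_tool(
  increments=[
    [0,-0.002,0,0,0,0],
    [0,-0.002,0,0,0,0],
    [0,-0.002,0,0,0,0],
    [0,-0.002,0,0,0,0],
    [0,-0.002,0,0,0,0],
  ],
  claw=0.038,
)

```text
time_s: 17.28
eef_pos: [0.5771, 0.0161, 0.2202]
ee_rot: [-180.0, 0.0, 3.2]
ft_force: [-0.3, 0.5, 0.2]
gripper_width: 0.405
grasp_force: 0.0
```

>>> drive_tool(
  increments=[
    [0,0,0.01,0,0,0],
    [0,0,0.03,0,0,0],
    [0,0,0.055,0,0,0],
    [0,0,0.08,0,0,0],
    [0,0,0.1,0,0,0],
    [-0.02,0.03,0.1,0,0,0],
    [-0.04,0.06,0.1,0,0,0],
    [-0.06,0.09,0.1,0,0,0],
    [-0.08,0.12,0.1,0,0,0],
    [-0.1,0.15,0.1,0,0,0],
    [-0.12,0.18,0.1,0,0,0],
    [-0.14,0.21,0.1,0,0,0],
  ],
)

```text
time_s: 18.28
eef_pos: [0.436, 0.2269, 0.321]
ee_rot: [-180.0, -0.0, 3.2]
ft_force: [0.2, 0.8, -0.5]
gripper_width: 0.415
grasp_force: 0.0
```

>>> drive_tool(
  increments=[
    [-0.02,0.03,0,0,0,0],
    [-0.04,0.06,0,0,0,0],
    [-0.06,0.09,0,0,0,0],
    [-0.06,0.12,0,0,0,0],
    [-0.06,0.15,0,0,0,0],
    [-0.06,0.18,0,0,0,0],
    [-0.06,0.21,0,0,0,0],
    [-0.06,0.21,0,0,0,0],
  ],
)

```text
time_s: 18.95
eef_pos: [0.3748, 0.4422, 0.3198]
ee_rot: [-180.0, -0.0, 3.6]
ft_force: [-1.0, 0.5, -0.4]
gripper_width: 0.413
grasp_force: 0.0
```

```bash
python3 - <<'E'
from h import *
save("top","t6");a=cv2.imread("pics/t6.png")[160:310,300:500]
save("scene","s6");b=cv2.imread("pics/s6.png")[180:280,290:450]
cv2.imwrite("pics/m6.png",np.hstack([cv2.resize(a,(400,300),interpolation=2),cv2.resize(b,(400,300),interpolation=2)]))
for c in("top","scene"):
    for m in ctrl.spot_point("gate_paddle",c)[:1]: print("pad",c,m["p"],m["uv"],at_z(c,m["uv"],.217))
E
```

```text
pad top 0.97 [331.5, 214.3] [0.57688371 0.02054426 0.217     ]
pad scene 0.8 [321.3, 214.1] [0.57815298 0.02384077 0.217     ]
```

View pics/m6.png

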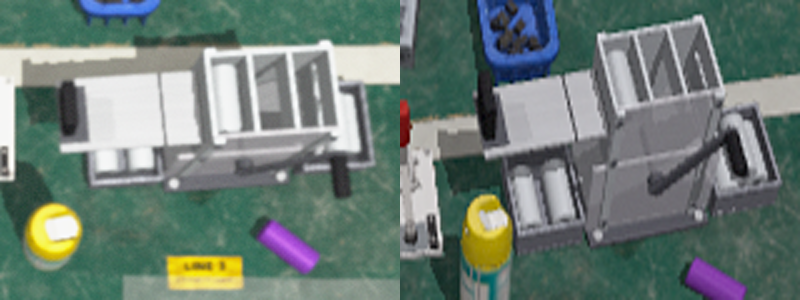

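The picture shows two rollers in the empty tray at (545,195) and the third in its cell at (622,75). The second line is at the housing side, the flap is over to -y, and the can is upright at (488,225). The scene camera gives a paddle travel of about 85 mm, matching the measured pull. Handing in.

```bash
python3 -c "
from cell import ctrl
print(ctrl.job_done())"
```

```text
the job is handed in; nothing more can be done
None
```

I handed the job in at about 19 s of robot time (no verdict was returned): the can stands upright clear of the gate, the flap is fully over to the full tray's side, the gate was pulled about 85 mm (so roughly 85–91 mm open), two rollers lie in the empty tray and the third is still in its cell.

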